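# Clip the grater plate into the slicer carriage

### The arm

A 6-joint arm with a two-finger parallel gripper is mounted at the origin on a cart in front of the work surface, level with it; the furniture and walls round the work are solid. World frame = base frame: x ahead of the robot, y to its left, z up, the work surface at z = 0. Lengths are in m, angles in rad, forces in N, time in s.
With the tool pointing down it reaches from about 0.25 to 0.775 m from the base axis. Payload 4 kg.
Tool frame: the origin (TCP) lies between the finger pads; the fingertips stand 25 mm ahead of it and the grasp point (between the pads) lies 6 mm ahead of it (robot.tip_reach is the distance from the TCP to the fingertips, in m); z points along the fingers, y is the line along which they close (so a half turn about z gives the same grasp; the last joint's range is limited). The gripper opens to 94 mm and grips with 3 to 60 N. Pads are 16 mm wide; open, the fingers measure 119 mm over their backs; the gripper's body (75 mm by 177 mm) begins 78 mm behind the grasp point.
Start: joints at [1.193, 0.087, 1.371, -0, 1.684, -0.103], TCP at [0.149, 0.529, 0.231] pointing down, gripper open.
Joint ranges: [-3.1, 3.1], [-0.76, 2.03], [0.27, 2.55], [-1.08, 4.22], [0.17, 2.65], [-2.57, 2.57]. Speed limits (rad/s): [2.79, 2.79, 3.14, 3.14, 3.14, 3.14].

### API

Orientations are given as [roll, pitch, yaw] about the fixed x, y, z axes, in that order (R = Rz(yaw) Ry(pitch) Rx(roll)).
In Python, from bench import sensors, snapshot, camera_info, ticket, robot gives the robot as it stands.
- The arm moves only by the tool arm_command, never from a script. Its argument "plan" is a list of rows, each an object with "grip": the closure, from -1 (fully open) to 1 (shut); "slide": the shift along the tool's x, y, z normalised to -1 to 1, where 1 is 500 mm, a list of three; "spin": the turn about the tool's z normalised to -1 to 1, where 1 is 5 degrees. A call has 1 to 10 rows; each row shifts and turns the commanded pose from where the row before left it, along the tool's axes as they then stand; what a row does not reach is not made up. A row lasts 1/8 s, in which the tool goes at most 62.5 mm and 10.7 degrees, less where a joint would pass 70% of its speed; a pose out of reach is approached as far as the arm can. A call with a number of a shift or a turn outside -1 to 1 is refused whole. A call with a gripper value outside its range is refused whole. The fingers move at their own pace and stop on an object; the grip force is fixed at half the most. Time passes only in rows, so rows that do not move let the fingers close. It gives the time, the measured TCP pose, the force, the opening and the grip force at its end, in the units of the state.
- sensors.get_obs(): the state, without advancing time (a new reading comes with each control period).
- snapshot(name): name is "scene" or "top" or "wrist"; returns the picture (400x640x3 uint8, red, green, blue); there is no depth.
- camera_info(name): a dict with "fx", "fy", "cx", "cy" (pixels), "position" and "rotation" of the camera in the world. Camera axes: x right, y up, looking along -z (the intrinsics and any distortion apply to the point x, -y, -z); pixel columns grow to the right and rows downward; lengths in m; the calibration is good to about 2 mm. The wrist camera is an equidistant fisheye: a pixel r from the principal point sees the ray r / f radians off the axis. A picture is of the moment at which its call begins: read the wrist's pose just before it. camera_info takes no time and is no camera call; for the wrist camera it gives the pose at the moment of the call.
- ticket.close_job(): hands the job in; it is judged then, once.
The state is a dict: "time": time; "joint_positions": joint angles; "qvel": joint speeds; "joint_torque": joint torques, N m; "tool_pos": TCP position; "ee_rot": TCP orientation; "wrist_force": force on the tool from outside, world axes, zero at the start; "wrist_torque": the same for the moment, N m; "width": finger opening in m; "finger_force": force on a finger pad.
Only numpy, scipy, OpenCV 4.12 (cv2) and the standard library are available. Lean on these libraries where they do the work, as an engineer would, in place of code of your own. Each camera call takes 0.05 s, during which the arm holds its last target. There are 200 camera calls.

### The job

Pick up the steel grater plate by the black finger bar on its top and slide its two ears down into the sprung slots of the slicer's carriage, until it has snapped past the clips and sits flat and fully home at both ends; then let go of it. The carriage is clamped up to 13 mm to one side or the other of the middle, so feel for the slots gently: never push on the slicer, or with the plate on the slicer, with more than 60 N. Leave the salt shaker and the mug standing where they are.

Things in the scene. Friction and masses are not known exactly. Their poses are not given: they have to be found in the camera images.
- slicer: Hand slicer fixed to the worktop: white open tray, 160 (its x) x 166 (its y) x 42 mm, with 3 mm metal rails on its two y walls. Origin: centre of its underside, on the worktop; z up. A carriage (metal cross bars, grey slot block at each y end) is clamped on the rails with its middle up to 13 mm to either side of x = 0: where is unknown and not reported. Yaw within 0.35 rad.
- slot_a (a point): On the tray: where the middle of the +y slot's seat would be with the carriage at x = 0 (y = +70 mm, 50 mm above the slicer's underside). The slots lie at y = +-61 to +-77 mm, in front of end walls at +-77 to +-83 mm, open at the top and towards the middle. Seat 50 mm up; an ear that misses its slot rests on the block tops, its underside 68 mm up.
- slot_b (a point): The same for the -y slot. Each slot is 27 mm wide along x (chamfered to 29 at the top) and has on each side a steel spring clip standing in to 10 mm from its middle, 57 mm above the slicer's underside, lead-in slope from 67 mm down. A clip gives way up to 6 mm, 1 N at first, 2 N after 2 mm. Pushing the plate past all four takes about 8 to 16 N; then they hold it down. Home: plate underside 50 mm up.
- plate: Steel grater plate, 80 mm (its x) x 118 mm (its y) x 4 mm, an ear at the middle of each y end. On top in the middle a black finger bar, 12 mm thick (x), 46 mm long (y), its top 38 mm above the plate's underside. 0.1 to 0.2 kg. Starts flat on the worktop, bar up. Origin: centre of its underside; z up. Same either way round.
- ear_a (a point): On the plate: underside of the ear at its +y end, 70 mm from the plate's middle. The ear is 24 mm wide (x), 4 mm thick and reaches out to y = 75 mm.
- ear_b (a point): On the plate: underside of the like ear at its -y end, 70 mm from the plate's middle.
- shaker: Salt shaker, 44 mm in diameter, 90 mm high, standing between the workpieces nearer the robot. Origin: centre of its underside. Leave alone.
- mug: Small dark mug, 65 mm in diameter, 91 mm with its handle, 70 mm high, standing between the workpieces farther from the robot. Origin: centre of its underside. Leave alone.
Not all that is in view belongs to the job. Several things have the shape of the plate; the one meant has the colours described above.

How it is judged:
On the way:
1. the plate is lifted clear of the worktop (height (world z) of plate above 0.075 m), for 0.1 s.
At the end, for the whole second after the job is handed in: Both ears of the plate lie in the carriage's slots below the clips, their undersides 47 to 52 mm above the slicer's underside (home is 50 mm); the plate is within 17 mm along and 6 mm across of the slicer's middle, lined up with it within 0.1 rad, flat within 0.06 rad, bar up, released and at rest (z of ear_a in the frame of slicer between 0.047 and 0.052 m and z of ear_b in the frame of slicer between 0.047 and 0.052 m and x of plate in the frame of slicer between -0.017 and 0.017 m and y of plate in the frame of slicer between -0.006 and 0.006 m and angle between the y axis of plate and the y axis of slicer, either way round below 0.1 rad and angle between plate's own z axis and vertical below 0.06 rad and linear speed of plate below 0.02 m/s); the robot touches nothing.
It fails at once if the plate is pressed on the slicer with more than 60 N (contact force between plate and slicer above 60 N).
It fails at once if the fingers press on the slicer with more than 60 N (contact force between the fingers and slicer above 60 N).
It fails at once if the salt shaker is moved by more than 30 mm or tipped (distance of shaker from where it was at the start of the episode above 0.03 m or angle between shaker's own z axis and vertical above 0.35 rad).
It fails at once if the mug is moved by more than 30 mm or tipped (distance of mug from where it was at the start of the episode above 0.03 m or angle between mug's own z axis and vertical above 0.35 rad).
It also fails if it takes over 67 s, if anything falls off the work surface, if the arm or the gripper's body presses on something with over 40 N, if the wrist force passes 120 N, or if a joint passes its speed limit or range.

## Working session

There is one attempt and no reset: what is moved stays moved. The work goes in short steps, Python scripts to look and compute and a tool call to move; the robot and the scene stay as the last step left them, time stands still between calls to the robot, and variables do not carry over. Pictures are saved under pics/ and viewed, at most 10 in all, crops included, and the job is handed in when it is done.

Besides the shell and the picture viewer there is one more tool, called after "Call:" as name(argument=value, ...), one argument or row to a line, values as JSON. arm_command: Moves the arm, as the interface text tells. Scaled input: -1 to 1 covers 500 mm each way for a shift and 5 degrees each way for a turn. Its arguments: {"type":"object","properties":{"plan":{"type":"array","items":{"type":"object","properties":{"grip":{"type":"number"},"slide":{"type":"array","items":{"type":"number"}},"spin":{"type":"number"}}}}},"required":["plan"]}

```bash
mkdir -p pics; cat > h.py <<'E'
import numpy as np, cv2
from bench import sensors, snapshot, camera_info
def save(name,f,crop=None,s=1):
    im=snapshot(name)[:,:,::-1]
    cv2.imwrite('pics/full_'+f,im)
    if crop: im=im[crop[1]:crop[3],crop[0]:crop[2]]
    cv2.imwrite('pics/'+f,cv2.resize(im,None,fx=s,fy=s,interpolation=cv2.INTER_CUBIC))
def ray(ci,u,v,fish=False):
    a=(u-ci['cx'])/ci['fx'];b=(v-ci['cy'])/ci['fy']
    if fish:
        r=np.hypot(a,b);k=np.sin(r)/r if r>1e-9 else 1
        d=np.array([a*k,-b*k,-np.cos(r)])
    else: d=np.array([a,-b,-1.])
    return np.array(ci['position']),np.array(ci['rotation'])@d
def at(ci,u,v,z,fish=False):
    p,d=ray(ci,u,v,fish);return p+d*(z-p[2])/d[2]
E
python3 - <<'E'
from h import *
save('top','top1.png',None,1.25)
print(camera_info('top'));print(camera_info('wrist'));print(sensors.get_obs())
E
```

```text
{'fx': 383.29182161256557, 'fy': 383.29182161256557, 'cx': 322.7545635139712, 'cy': 194.72996989559357, 'position': array([0.4165316 , 0.03361592, 0.98442965]), 'rotation': array([ 0.07013985,  0.0077625 , -1.57958051])}
{'fx': 309.70691628693146, 'fy': 309.70691628693146, 'cx': 321.16983692820537, 'cy': 201.6938998629022, 'position': array([0.08434454, 0.54807439, 0.38323692]), 'rotation': array([-0.23446396,  0.00389188,  1.29637598])}
{'time': 0.05, 'joint_positions': array([ 1.19285607e+00,  8.79330312e-02,  1.37218912e+00,  2.56465449e-05,
        1.68357153e+00, -1.03143234e-01]), 'qvel': array([ 1.62557444e-03,  4.08621095e-04, -3.11117731e-04,  7.31441016e-04,
       -3.37474215e-05,  1.59152869e-03]), 'joint_torque': array([ 7.45405814e-04, -3.41544020e+01, -3.03590977e+01,  7.20926025e-02,
        3.04451014e-02, -9.85285146e-05]), 'tool_pos': array([0.14909003, 0.52892389, 0.22934915]), 'ee_rot': array([-3.13950542e+00, -2.41676228e-04,  2.86679824e+00]), 'wrist_force': array([-0.49606222, -0.10022383,  0.03627051]), 'wrist_torque': array([ 0.03607949, -0.04740444,  0.01096994]), 'finger_force': 0.0, 'width': 0.09403075406898061}
```

Rotation is given as rpy.

```bash
sed -i "s/np.array(ci\['rotation'\])@d/Rotation.from_euler('xyz',ci['rotation']).as_matrix()@d/; 1a from scipy.spatial.transform import Rotation" h.py
```

```text
(no output)
```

View pics/top1.png

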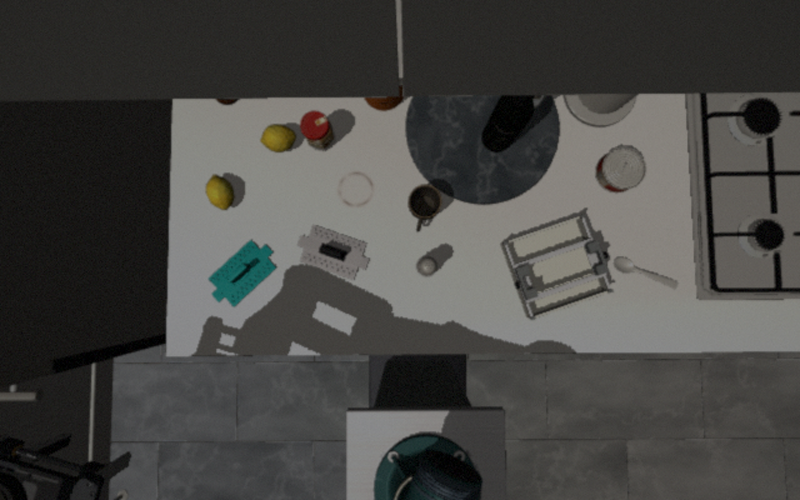

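The top view shows a steel plate with a black bar at (335,250) and a teal look-alike at (243,270). The slicer is at (557,262), the shaker at (427,266) and the mug at (423,202). I choose the steel one and will check it in a crop.

```bash
python3 - <<'E'
from h import *
im=cv2.imread('pics/full_top1.png')
a=cv2.resize(im[170:235,155:310],None,fx=5,fy=5,interpolation=cv2.INTER_CUBIC)
b=cv2.resize(im[160:262,392:500],None,fx=5,fy=5,interpolation=cv2.INTER_CUBIC)
a=np.clip(a*1.5,0,255).astype('uint8')
cv2.imwrite('pics/c1.png',a);cv2.imwrite('pics/c2.png',np.clip(b*1.3,0,255).astype('uint8'))
E
```

```text
(no output)
```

View pics/c1.png

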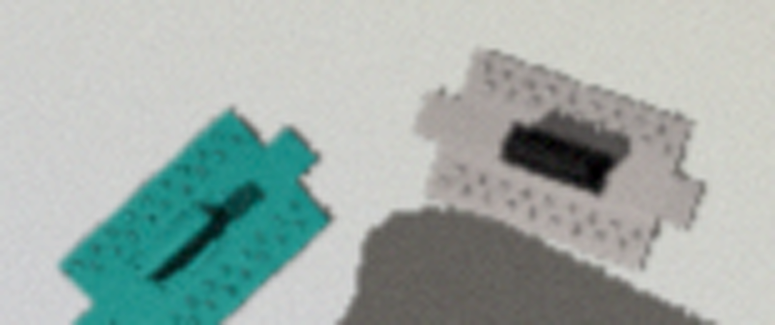

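View pics/c2.png

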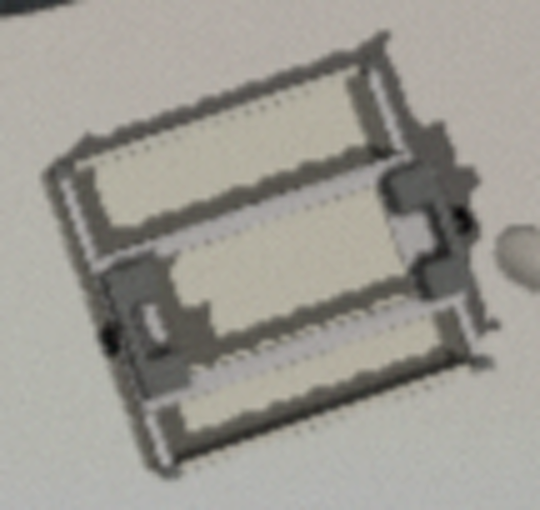

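The crop confirms the choice: steel plate with a black bar, corners at (473,48), (692,120), (645,268) and (428,195) in crop 1. In crop 2 the slot gaps are near (150,325) on the left and (420,232) on the right, and the carriage sits off-centre towards the robot.

```bash
python3 - <<'E'
from h import *
ci=camera_info('top')
P=[at(ci,155+x/5,170+y/5,.004) for x,y in [(473,48),(692,120),(645,268),(428,195)]]
print('plate',np.round(P,4),np.mean(P,0)); print([np.linalg.norm(P[i]-P[i-1]) for i in range(4)])
d=(P[0]+P[3]-P[1]-P[2])/2; print('yaw of +y axis',np.degrees(np.arctan2(d[1],d[0])))
bar=at(ci,155+558/5,170+157/5,.038);print('bar',bar)
S=[at(ci,392+x/5,160+y/5,.045) for x,y in [(65,180),(165,460),(475,350),(375,75)]]
print('slicer rails',np.round(S,4),np.mean(S,0),[np.linalg.norm(S[i]-S[i-1]) for i in range(4)])
d=(S[0]+S[1]-S[2]-S[3])/2; print('yaw +y',np.degrees(np.arctan2(d[1],d[0])))
L=[at(ci,392+x/5,160+y/5,.068) for x,y in [(145,327),(428,231)]]
print('slots',L,np.mean(L,0),np.linalg.norm(L[0]-L[1]))
for n,u,v,z in [('shaker',427/1.25,266/1.25,.09),('mug',423/1.25,202/1.25,.07)]: print(n,at(ci,u,v,z))
E
```

```text
plate [[0.5263 0.2287 0.004 ]
 [0.4881 0.1159 0.004 ]
 [0.4125 0.1402 0.004 ]
 [0.4508 0.2514 0.004 ]] [0.46941758 0.1840532  0.004     ]
[np.float64(0.07884977229093433), np.float64(0.11904308542696657), np.float64(0.07933878421057128), np.float64(0.1176097918589685)]
yaw of +y axis 71.1379469400953
bar [0.46783431 0.17951404 0.038     ]
slicer rails [[ 0.4776 -0.1613  0.045 ]
 [ 0.341  -0.2065  0.045 ]
 [ 0.3928 -0.3586  0.045 ]
 [ 0.5279 -0.3148  0.045 ]] [ 0.43482945 -0.26030113  0.045     ] [np.float64(0.16146117812226493), np.float64(0.14390281401439142), np.float64(0.16061172497470708), np.float64(0.14199974209492977)]
yaw +y 108.499030646005
slots [array([ 0.40566234, -0.19289601,  0.068     ]), array([ 0.45011724, -0.32880398,  0.068     ])] [ 0.42788979 -0.26085     0.068     ] 0.14299375835279787
shaker [ 0.43680145 -0.0035459   0.09      ]
mug [0.56037389 0.00181298 0.07      ]
```

Call:
arm_command(
  plan=[
    {"grip":-1,"slide":[-0.0804,-0.0493,0],"spin":0},
    {"grip":-1,"slide":[-0.0804,-0.0493,0],"spin":0},
    {"grip":-1,"slide":[-0.0804,-0.0493,0],"spin":0},
    {"grip":-1,"slide":[-0.0804,-0.0493,0],"spin":0},
    {"grip":-1,"slide":[-0.0804,-0.0493,0],"spin":0},
    {"grip":-1,"slide":[-0.0804,-0.0493,0],"spin":0},
    {"grip":-1,"slide":[-0.0804,-0.0493,0],"spin":0},
    {"grip":-1,"slide":[-0.0804,-0.0493,0],"spin":0},
    {"grip":-1,"slide":[-0.0804,-0.0493,0],"spin":0},
    {"grip":-1,"slide":[-0.0804,-0.0493,0],"spin":0},
  ],
)

```text
time: 1.3
tool_pos: [0.4698, 0.1817, 0.2298]
ee_rot: [-3.141, -0.001, 2.867]
wrist_force: [0.2, 0.2, 1.0]
width: 0.0939
finger_force: 0.0
```

Call:
arm_command(
  plan=[
    {"grip":-1,"slide":[0,0,0],"spin":1},
    {"grip":-1,"slide":[0,0,0],"spin":1},
    {"grip":-1,"slide":[0,0,0],"spin":1},
    {"grip":-1,"slide":[0,0,0],"spin":1},
    {"grip":-1,"slide":[0,0,0],"spin":1},
    {"grip":-1,"slide":[0,0,0],"spin":1},
    {"grip":-1,"slide":[0,0,0],"spin":1},
    {"grip":-1,"slide":[0,0,0],"spin":1},
    {"grip":-1,"slide":[0,0,0],"spin":1},
    {"grip":-1,"slide":[0,0,0],"spin":1},
  ],
)

```text
time: 2.55
tool_pos: [0.4689, 0.1829, 0.2296]
ee_rot: [-3.14, -0.0, 1.991]
wrist_force: [-0.3, -0.1, 0.5]
width: 0.094
finger_force: 0.0
```

Call:
arm_command(
  plan=[
    {"grip":-1,"slide":[0,0,0],"spin":1},
    {"grip":-1,"slide":[0,0,0],"spin":1},
    {"grip":-1,"slide":[0,0,0],"spin":1},
    {"grip":-1,"slide":[0,0,0],"spin":1},
    {"grip":-1,"slide":[0,0,0],"spin":1},
    {"grip":-1,"slide":[0,0,0],"spin":1},
    {"grip":-1,"slide":[0,0,0],"spin":1},
    {"grip":-1,"slide":[0,0,0],"spin":1},
    {"grip":-1,"slide":[0,0,0],"spin":0.6},
    {"grip":-1,"slide":[0,0,0],"spin":0},
  ],
)

```text
time: 3.8
tool_pos: [0.469, 0.1829, 0.2297]
ee_rot: [-3.14, 0.001, 1.244]
wrist_force: [-0.3, -0.2, -0.8]
width: 0.0942
finger_force: 0.0
```

```bash
python3 - <<'E'
from h import *
o=sensors.get_obs();print(o['time'],o['tool_pos'],np.degrees(o['ee_rot']),o['joint_positions'])
ci=camera_info('wrist');print(ci)
save('wrist','w1.png',None,1.25)
E
```

```text
3.8 [0.46895571 0.1829246  0.2297375 ] [-1.79930216e+02  4.21144950e-02  7.12884762e+01] [ 2.59194901e-01 -1.58377071e-02  1.47849963e+00  6.12117123e-05
  1.68035199e+00  5.85779697e-01]
{'fx': 309.70691628693146, 'fy': 309.70691628693146, 'cx': 321.16983692820537, 'cy': 201.6938998629022, 'position': array([0.49036433, 0.24716994, 0.38358511]), 'rotation': array([-0.23720432,  0.00117304, -0.32614891])}
```

View pics/w1.png

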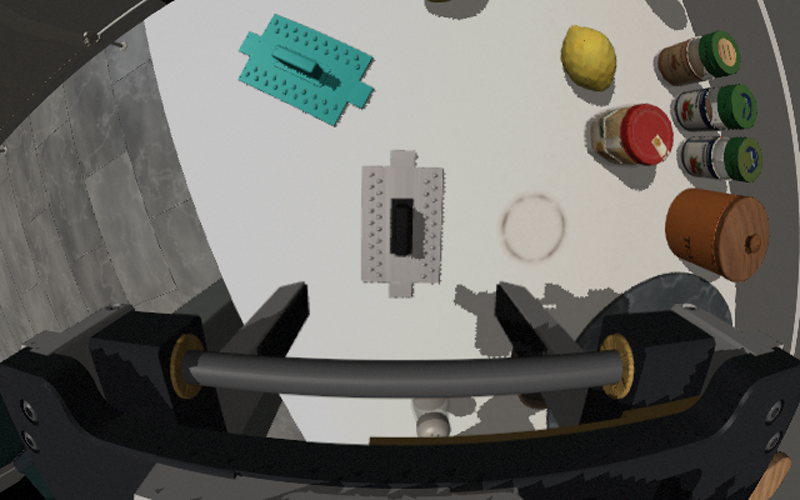

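The wrist view shows the steel plate nearly aligned with the tool. Its corners are at (361,166), (443,167), (441,284) and (361,282), and the bar top is at about (401,226).

```bash
python3 - <<'E'
from h import *
ci=camera_info('wrist')
P=[at(ci,x/1.25,y/1.25,.004,True) for x,y in [(361,166),(443,167),(441.5,284),(361,282)]]
c=np.mean(P,0);print(np.round(P,4),c,[np.linalg.norm(P[i]-P[i-1]) for i in range(4)])
d=P[0]+P[1]-P[2]-P[3];print(np.degrees(np.arctan2(d[1],d[0])))
E=[at(ci,x/1.25,y/1.25,.004,True) for x,y in [(403,150),(400,298)]];d=E[0]-E[1];print(np.mean(E,0),np.linalg.norm(d),np.degrees(np.arctan2(d[1],d[0])))
print(at(ci,401/1.25,226/1.25,.038,True))
o=sensors.get_obs();R=Rotation.from_euler('xyz',o['ee_rot']).as_matrix()
print(R.T@(c-o['tool_pos'])/.5)
E
```

```text
[[0.4509 0.255  0.004 ]
 [0.5265 0.2284 0.004 ]
 [0.4891 0.1149 0.004 ]
 [0.4108 0.1437 0.004 ]] [0.46931    0.18550071 0.004     ] [np.float64(0.11832704053596972), np.float64(0.08008166028383583), np.float64(0.11949179228923044), np.float64(0.08334054346031763)]
70.98084760626263
[0.4690515 0.1853156 0.004    ] 0.15119219974157524 70.18542282653218
[0.47069815 0.19133745 0.038     ]
[ 0.00524209 -0.0005979   0.45178279]
```

Call:
arm_command(
  plan=[
    {"grip":-1,"slide":[0.004,0,0.09],"spin":0.1},
    {"grip":-1,"slide":[0,0,0.09],"spin":0},
    {"grip":-1,"slide":[0,0,0.09],"spin":0},
    {"grip":-1,"slide":[0,0,0.08],"spin":0},
    {"grip":-1,"slide":[0,0,0.043],"spin":0},
    {"grip":-1,"slide":[0,0,0],"spin":0},
    {"grip":1,"slide":[0,0,0],"spin":0},
    {"grip":1,"slide":[0,0,0],"spin":0},
    {"grip":1,"slide":[0,0,0],"spin":0},
    {"grip":1,"slide":[0,0,0],"spin":0},
  ],
)

```text
time: 5.1
tool_pos: [0.4703, 0.1851, 0.0346]
ee_rot: [3.141, -0.001, 1.235]
wrist_force: [0.2, -1.0, -0.2]
width: 0.0575
finger_force: 0.0
```

Call:
arm_command(
  plan=[
    {"grip":1,"slide":[0,0,0],"spin":0},
    {"grip":1,"slide":[0,0,0],"spin":0},
    {"grip":1,"slide":[0,0,0],"spin":0},
    {"grip":1,"slide":[0,0,0],"spin":0},
  ],
)

```text
time: 5.6
tool_pos: [0.4699, 0.185, 0.0339]
ee_rot: [-3.141, -0.0, 1.235]
wrist_force: [0.8, -0.7, -0.6]
width: 0.0177
finger_force: 0.0
```

Still closing; then lift 190 mm.

Call:
arm_command(
  plan=[
    {"grip":1,"slide":[0,0,0],"spin":0},
    {"grip":1,"slide":[0,0,0],"spin":0},
    {"grip":1,"slide":[0,0,0],"spin":0},
    {"grip":1,"slide":[0,0,0],"spin":0},
  ],
)

```text
time: 6.1
tool_pos: [0.4698, 0.185, 0.0339]
ee_rot: [-3.141, -0.0, 1.235]
wrist_force: [-1.2, 0.5, 0.1]
width: 0.0119
finger_force: 30.0
```

Call:
arm_command(
  plan=[
    {"grip":1,"slide":[0,0,-0.03],"spin":0},
    {"grip":1,"slide":[0,0,-0.05],"spin":0},
    {"grip":1,"slide":[0,0,-0.06],"spin":0},
    {"grip":1,"slide":[0,0,-0.06],"spin":0},
    {"grip":1,"slide":[0,0,-0.06],"spin":0},
    {"grip":1,"slide":[0,0,-0.06],"spin":0},
    {"grip":1,"slide":[0,0,-0.06],"spin":0},
    {"grip":1,"slide":[0,0,0],"spin":0},
  ],
)

```text
time: 7.1
tool_pos: [0.4715, 0.1853, 0.2277]
ee_rot: [3.135, -0.004, 1.235]
wrist_force: [0.2, -0.6, -1.6]
width: 0.0118
finger_force: 30.0
```

Call:
arm_command(
  plan=[
    {"grip":1,"slide":[0,0,0],"spin":-0.9},
    {"grip":1,"slide":[0,0,0],"spin":-0.95},
    {"grip":1,"slide":[0,0,0],"spin":-0.95},
    {"grip":1,"slide":[0,0,0],"spin":-0.95},
    {"grip":1,"slide":[0,0,0],"spin":-0.95},
    {"grip":1,"slide":[0,0,0],"spin":-0.95},
    {"grip":1,"slide":[0,0,0],"spin":-0.95},
    {"grip":1,"slide":[0,0,0],"spin":-0.95},
    {"grip":1,"slide":[0,0,0],"spin":0},
  ],
)

```text
time: 8.22
tool_pos: [0.4693, 0.1847, 0.2224]
ee_rot: [-3.139, -0.0, 1.893]
wrist_force: [-0.6, -0.2, -1.9]
width: 0.0118
finger_force: 30.0
```

Call:
arm_command(
  plan=[
    {"grip":1,"slide":[-0.04,-0.013,0],"spin":0},
    {"grip":1,"slide":[-0.08,-0.026,0],"spin":0},
    {"grip":1,"slide":[-0.08,-0.026,0],"spin":0},
    {"grip":1,"slide":[-0.08,-0.026,0],"spin":0},
    {"grip":1,"slide":[-0.08,-0.026,0],"spin":0},
    {"grip":1,"slide":[-0.08,-0.026,0],"spin":0},
    {"grip":1,"slide":[-0.08,-0.026,0],"spin":0},
    {"grip":1,"slide":[-0.08,-0.026,0],"spin":0},
    {"grip":1,"slide":[-0.08,-0.026,0],"spin":0},
    {"grip":1,"slide":[-0.08,-0.026,0],"spin":0},
  ],
)

```text
time: 9.48
tool_pos: [0.473, -0.2158, 0.2231]
ee_rot: [-3.141, -0.001, 1.892]
wrist_force: [-0.5, -0.4, -1.7]
width: 0.0116
finger_force: 30.0
```

Call:
arm_command(
  plan=[
    {"grip":1,"slide":[-0.08,-0.026,0],"spin":0},
    {"grip":1,"slide":[-0.08,-0.026,0],"spin":0},
    {"grip":1,"slide":[-0.08,-0.026,0],"spin":0},
    {"grip":1,"slide":[-0.08,-0.026,0],"spin":0},
    {"grip":1,"slide":[-0.067,-0.015,0],"spin":0},
    {"grip":1,"slide":[0,0,0],"spin":0},
    {"grip":1,"slide":[0,0,0],"spin":0},
  ],
)

```text
time: 10.35
tool_pos: [0.4782, -0.4164, 0.223]
ee_rot: [-3.141, -0.002, 1.893]
wrist_force: [-0.2, 0.4, -1.8]
width: 0.0116
finger_force: 30.0
```

```bash
python3 - <<'E'
from h import *
o=sensors.get_obs();print(o['time'],o['tool_pos'],np.degrees(o['ee_rot']),o['joint_positions'])
save('wrist','w2.png',None,1.25)
E
```

```text
10.35 [ 0.47822409 -0.41636522  0.22298774] [-1.79978973e+02 -1.18868891e-01  1.08464232e+02] [-8.06029394e-01  2.78874251e-01  1.16304699e+00  5.61531390e-04
  1.70170336e+00 -1.12821869e+00]
```

View pics/w2.png

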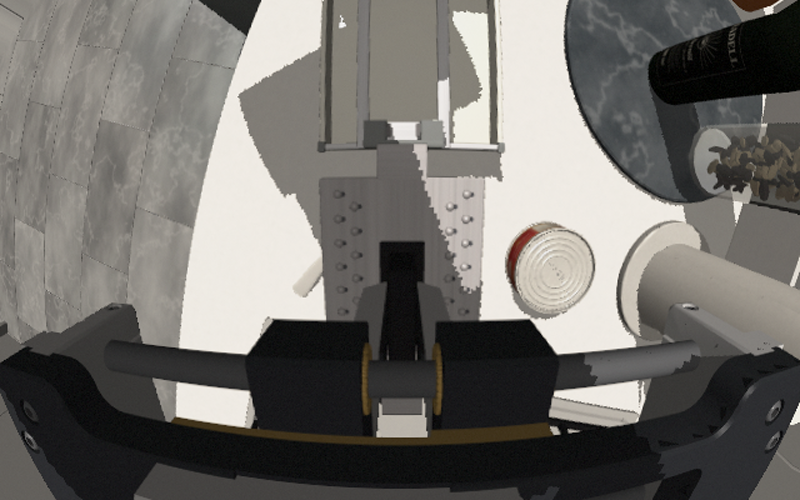

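The wrist view shows the held plate straight, with its ear at (378–427,160). The near slot is at (403,132), between blocks at about 388 and 418. The far slot is out of view, so I back off and raise for one picture of both.

Call:
arm_command(
  plan=[
    {"grip":1,"slide":[-0.03,0,-0.05],"spin":0},
    {"grip":1,"slide":[-0.04,0,-0.06],"spin":0},
    {"grip":1,"slide":[0,0,-0.06],"spin":0},
    {"grip":1,"slide":[0,0,0],"spin":0},
    {"grip":1,"slide":[0,0,0],"spin":0},
  ],
)

```text
time: 11.02
tool_pos: [0.4895, -0.4491, 0.3079]
ee_rot: [-3.141, -0.001, 1.895]
wrist_force: [-0.3, 0.2, -1.8]
width: 0.0116
finger_force: 30.0
```

```bash
python3 - <<'E'
from h import *
o=sensors.get_obs();print(o['time'],o['tool_pos'],np.degrees(o['ee_rot']))
ci=camera_info('wrist');print(ci)
save('wrist','w3.png',(250,0,420,150),4)
im=cv2.imread('pics/w3.png');cv2.imwrite('pics/w3.png',np.clip(im*1.3,0,255).astype('uint8'))
np.save('ci3.npy',ci,allow_pickle=True)
E
```

```text
11.025 [ 0.4895441  -0.4491383   0.30789097] [-1.79974139e+02 -8.17467591e-02  1.08555292e+02]
{'fx': 309.70691628693146, 'fy': 309.70691628693146, 'cx': 321.16983692820537, 'cy': 201.6938998629022, 'position': array([ 0.46805442, -0.38508518,  0.46189037]), 'rotation': array([-0.23476655,  0.00146151,  0.32424397])}
```

View pics/w3.png

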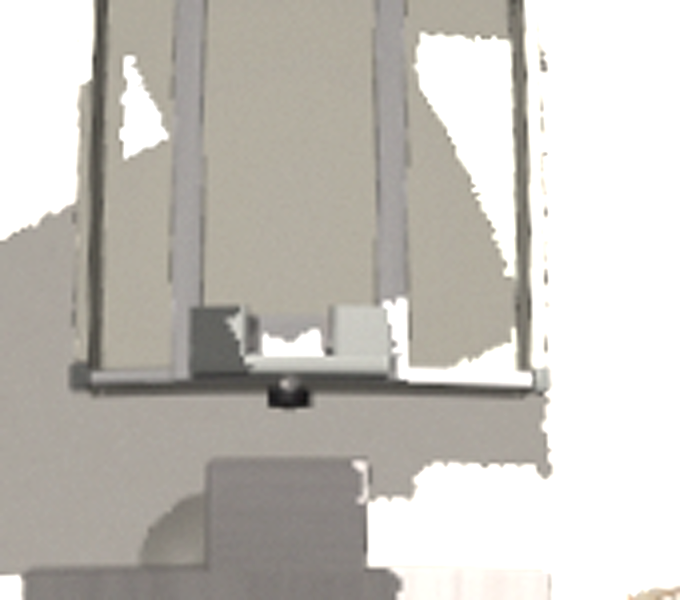

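In this crop the near slot block spans 189–390 with the slot at 246–331 (middle 288.5), y 308–372. The carriage bars at 190 and 391 give the direction.

```bash
python3 - <<'E'
from h import *
ci=np.load('ci3.npy',allow_pickle=True).item()
f=lambda x,y,z: at(ci,250+x/4,y/4,z,True)
def deg(a,b): d=a-b; return np.degrees(np.arctan2(d[1],d[0]))
print('bar dirs',[deg(f(*t,.05),f(*b,.05)) for t,b in [((188,5),(189,290)),((390,5),(392,290))]])
print('wall dirs',[deg(f(*t,.042),f(*b,.042)) for t,b in [((99,5),(98,350)),((518,5),(523,350))]])
print('block w',np.linalg.norm(f(189,340,.068)-f(390,340,.068)),'slot w',np.linalg.norm(f(246,340,.068)-f(331,340,.068)),'block len',np.linalg.norm(f(289,308,.068)-f(289,372,.068)))
th=np.radians(108.5);ax=np.array([np.cos(th),np.sin(th),0])
s=f(289,340,.068);i=f(289,308,.068);print('slot',s,'inner',i,'centre from inner edge',i+.061*ax)
o=f(289,364,.068);print('outer',o,o+.083*ax)
C=[f(80,375,.045),f(540,380,.045)];print('tray front',np.linalg.norm(C[0]-C[1]),np.mean(C,0)+.083*ax)
E
```

```text
bar dirs [np.float64(109.27832491421664), np.float64(108.37409803591302)]
wall dirs [np.float64(109.30690197705805), np.float64(108.22937734047275)]
block w 0.06317799173611868 slot w 0.02666986249414389 block len 0.020769997392571984
slot [ 0.45084999 -0.33145111  0.068     ] inner [ 0.44753002 -0.32157061  0.068     ] centre from inner edge [ 0.42817443 -0.26372287  0.068     ]
outer [ 0.45332406 -0.33881287  0.068     ] [ 0.42698777 -0.26010201  0.068     ]
tray front 0.15446523540758142 [ 0.4339216  -0.25786612  0.045     ]
```

```bash
python3 - <<'E'
from h import *
ci=np.load('ci3.npy',allow_pickle=True).item()
f=lambda x,y,z: at(ci,250+x/4,y/4,z,True)
o=sensors.get_obs();R=Rotation.from_euler('xyz',o['ee_rot']).as_matrix();t=o['tool_pos']
for p in [(207,460),(367,460),(209,560),(367,560)]: print(R.T@(f(*p,.278)-t))
c=np.array([.4277,-.2615,.155]);print(np.degrees(o['ee_rot']),R.T@(c-t)/.5)
E
```

```text
[ 0.07578158 -0.01149942  0.02932426]
[0.07579981 0.0119975  0.02929867]
[ 0.06090677 -0.01126552  0.02928292]
[0.0609278  0.01207856 0.0292575 ]
[-1.79937477e+02 -1.58271022e-01  1.08549587e+02] [0.39414568 0.00274701 0.30529161]
```

Call:
arm_command(
  plan=[
    {"grip":1,"slide":[0.05,0,0.03],"spin":0},
    {"grip":1,"slide":[0.07,0.001,0.05],"spin":0},
    {"grip":1,"slide":[0.07,0.001,0.05],"spin":0},
    {"grip":1,"slide":[0.07,0,0.05],"spin":0},
    {"grip":1,"slide":[0.07,0,0.05],"spin":0},
    {"grip":1,"slide":[0.0625,0,0.04],"spin":0},
    {"grip":1,"slide":[0,0,0.05],"spin":0},
    {"grip":1,"slide":[0,0,0.04],"spin":0},
    {"grip":1,"slide":[0,0,0.02],"spin":0},
    {"grip":1,"slide":[0,0,0],"spin":0},
  ],
)

```text
time: 12.32
tool_pos: [0.4273, -0.263, 0.1175]
ee_rot: [-3.14, -0.003, 1.894]
wrist_force: [-0.2, -0.5, -1.3]
width: 0.0117
finger_force: 30.0
```

```bash
python3 - <<'E'
from h import *
o=sensors.get_obs();R=Rotation.from_euler('xyz',o['ee_rot']).as_matrix();t=o['tool_pos']
ax=R[:,0];c=np.array([.4277,-.2615,.084])-.0008*R[:,0]-.0003*R[:,1]
print(o['time'],t,np.degrees(o['ee_rot']),R.T@(c-t)/.5,o['wrist_force'])
E
```

```text
12.325 [ 0.42732863 -0.26302087  0.11752062] [-1.79909621e+02 -1.46293726e-01  1.08506750e+02] [0.0008775  0.00117559 0.06704508] [-0.2401438  -0.50180334 -1.26177463]
```

Call:
arm_command(
  plan=[
    {"grip":1,"slide":[0,0.001,0.01],"spin":0},
    {"grip":1,"slide":[0,0,0.01],"spin":0},
    {"grip":1,"slide":[0,0,0.004],"spin":0},
    {"grip":1,"slide":[0,0,0.003],"spin":0},
    {"grip":1,"slide":[0,0,0.003],"spin":0},
    {"grip":1,"slide":[0,0,0.003],"spin":0},
    {"grip":1,"slide":[0,0,0],"spin":0},
  ],
)

```text
time: 13.2
tool_pos: [0.4286, -0.2636, 0.1023]
ee_rot: [-3.142, -0.0, 1.894]
wrist_force: [0.1, 0.8, -1.6]
width: 0.0121
finger_force: 30.0
```

Call:
arm_command(
  plan=[
    {"grip":1,"slide":[0.002,-0.001,0.003],"spin":0},
    {"grip":1,"slide":[0,0,0.003],"spin":0},
    {"grip":1,"slide":[0,0,0.003],"spin":0},
    {"grip":1,"slide":[0,0,0],"spin":0},
  ],
)

```text
time: 13.7
tool_pos: [0.4278, -0.2627, 0.0978]
ee_rot: [-3.142, -0.0, 1.894]
wrist_force: [-0.2, 0.7, -2.2]
width: 0.0118
finger_force: 30.0
```

The plate is 4 mm below the block tops with no force, so it is in the slots. I keep descending past the clips.

Call:
arm_command(
  plan=[
    {"grip":1,"slide":[0,0,0.003],"spin":0},
    {"grip":1,"slide":[0,0,0.003],"spin":0},
    {"grip":1,"slide":[0,0,0.003],"spin":0},
    {"grip":1,"slide":[0,0,0],"spin":0},
  ],
)

```text
time: 14.2
tool_pos: [0.4281, -0.2629, 0.094]
ee_rot: [3.141, 0.001, 1.894]
wrist_force: [-0.0, -0.1, 1.6]
width: 0.0117
finger_force: 30.0
```

Call:
arm_command(
  plan=[
    {"grip":1,"slide":[0,0,0.003],"spin":0},
    {"grip":1,"slide":[0,0,0.003],"spin":0},
    {"grip":1,"slide":[0,0,0.003],"spin":0},
    {"grip":1,"slide":[0,0,0],"spin":0},
  ],
)

```text
time: 14.7
tool_pos: [0.4287, -0.2635, 0.0908]
ee_rot: [3.14, 0.003, 1.894]
wrist_force: [-1.8, -0.5, 6.9]
width: 0.0118
finger_force: 30.0
```

Call:
arm_command(
  plan=[
    {"grip":1,"slide":[0,0,0.003],"spin":0},
    {"grip":1,"slide":[0,0,0.003],"spin":0},
    {"grip":1,"slide":[0,0,0],"spin":0},
  ],
)

```text
time: 15.08
tool_pos: [0.4276, -0.2627, 0.0848]
ee_rot: [-3.141, -0.001, 1.894]
wrist_force: [2.0, -0.7, -2.5]
width: 0.0114
finger_force: 30.0
```

Call:
arm_command(
  plan=[
    {"grip":1,"slide":[0,0,0.003],"spin":0},
    {"grip":1,"slide":[0,0,0.003],"spin":0},
    {"grip":1,"slide":[0,0,0],"spin":0},
  ],
)

```text
time: 15.45
tool_pos: [0.4277, -0.2624, 0.0839]
ee_rot: [-3.141, -0.001, 1.894]
wrist_force: [-1.5, 1.4, 6.3]
width: 0.0117
finger_force: 30.0
```

It snapped through and is now on the seat. One small firm press to make sure both ends are home.

Call:
arm_command(
  plan=[
    {"grip":1,"slide":[0,0,0.003],"spin":0},
    {"grip":1,"slide":[0,0,0.002],"spin":0},
    {"grip":1,"slide":[0,0,0],"spin":0},
  ],
)

```text
time: 15.82
tool_pos: [0.4277, -0.2624, 0.0838]
ee_rot: [3.142, -0.0, 1.894]
wrist_force: [-6.0, 4.3, 16.2]
width: 0.0116
finger_force: 30.0
```

Call:
arm_command(
  plan=[
    {"grip":1,"slide":[0,0,-0.004],"spin":0},
    {"grip":0.4,"slide":[0,0,0],"spin":0},
    {"grip":0.4,"slide":[0,0,0],"spin":0},
    {"grip":0.4,"slide":[0,0,0],"spin":0},
    {"grip":0.4,"slide":[0,0,0],"spin":0},
  ],
)

```text
time: 16.45
tool_pos: [0.4278, -0.2627, 0.0821]
ee_rot: [-3.141, -0.001, 1.894]
wrist_force: [0.1, 0.0, 0.0]
width: 0.028
finger_force: 0.0
```

Call:
arm_command(
  plan=[
    {"grip":0.4,"slide":[0,0,-0.02],"spin":0},
    {"grip":0.4,"slide":[0,0,-0.05],"spin":0},
    {"grip":0.4,"slide":[0,0,-0.08],"spin":0},
    {"grip":0.4,"slide":[-0.08,0,-0.08],"spin":0},
    {"grip":0.4,"slide":[-0.08,0,-0.05],"spin":0},
    {"grip":0.4,"slide":[-0.08,0,0],"spin":0},
    {"grip":0.4,"slide":[0,0,0],"spin":0},
    {"grip":0.4,"slide":[0,0,0],"spin":0},
  ],
)

```text
time: 17.45
tool_pos: [0.4657, -0.3761, 0.2224]
ee_rot: [-3.142, -0.001, 1.894]
wrist_force: [-1.0, 0.5, 0.4]
width: 0.0282
finger_force: 0.0
```

```bash
python3 - <<'E'
from h import *
o=sensors.get_obs();print(o['time'],o['tool_pos'],o['width'],o['wrist_force'])
save('wrist','w4.png',None,1.25)
E
```

```text
17.45 [ 0.46573733 -0.37611304  0.22237495] 0.028239739424586404 [-1.04357917  0.50091214  0.36214208]
```

View pics/w4.png

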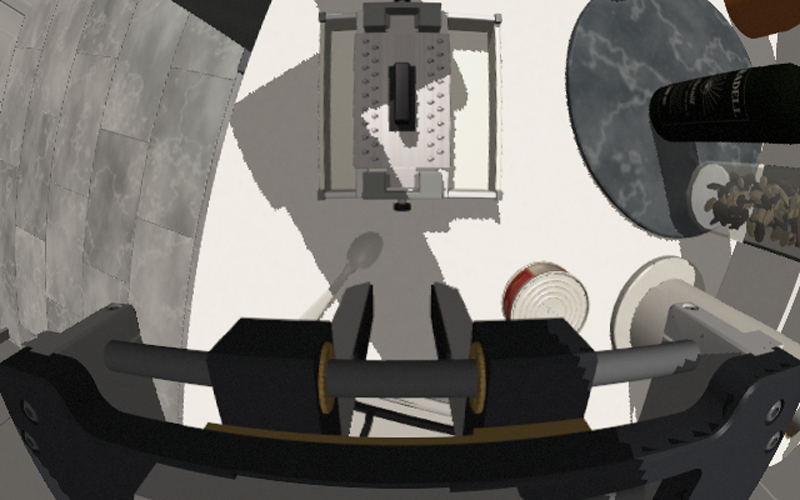

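The plate is seated in the carriage: ears in both slots at (402,18) and (403,185), square with the blocks, and the gripper is clear. Handing in.

```bash
python3 -c "
from bench import ticket
print(ticket.close_job())"
```

```text
the job is handed in; nothing more can be done
None
```

The grater plate is in the carriage slots, snapped past the clips and released, and the job is handed in; no verdict was returned. The last readings put the underside about 50 mm up, with at most about 18 N at the wrist in any reading.

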